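# Build a kiln-prop column and set a cup on it

## Task

Build the firing column on the grey kiln batt: stand the long prop over the batt's spigot, the short prop on the long one, and the flat round setter on the short one, each spigot fully home in the socket of the piece above. Then stand the terracotta cup upright in the middle of the setter, and leave the pale bisque cup and the tin where they are.

Things in the scene. Friction and masses are not known exactly. Their poses are not given: they have to be found in the camera images.
- batt_seat (a point): Centre of the top face of the kiln batt: a grey-buff slab lying flat on the table, fixed, eight-sided, 130 mm across its corners (120 mm across its flats), 15 mm thick. z up. A tapered round spigot (18 mm wide at its foot, 12 mm at its tip, 8 mm tall) stands on this point; the long prop goes over it.
- long_prop_mid (a point): Centre (35 mm above its underside) of the long prop: a buff ceramic cylinder standing upright and loose, 46 mm diameter, 70 mm tall, about 0.2 kg, with a tapered spigot (18 mm wide at the foot, 12 mm at the tip, 8 mm tall) on top and a round socket 32 mm wide and 11 mm deep in its underside, so that spigots have about 7 mm play all round. z is its axis, up.
- short_prop_mid (a point): Centre (20 mm above its underside) of the short prop: like the long prop but only 40 mm tall (without its spigot); 46 mm diameter, the same spigot on top and socket below, loose, about 0.12 kg. z is its axis, up.
- setter_mid (a point): Centre (10 mm above its underside) of the setter: a loose flat round buff disc, 60 mm diameter, 20 mm thick, plain flat top without a spigot, the same 32 mm wide, 11 mm deep socket in its underside, about 0.1 kg. z is its axis, up.
- terra_cup_mid (a point): Centre (31.5 mm above its underside) of the terracotta cup: a red-brown round cup without handle, loose, standing upright and open at the top, 63 mm tall, 66 mm diameter at the rim, about 60 mm at 27 mm above its underside, standing on a foot of about 43 mm diameter, about 0.14 kg. z is its axis, up.
- bisque_cup_mid (a point): Centre (38 mm above its underside) of the bisque cup, a bystander: a pale cream cup without handle, 76 mm tall, 68 mm rim diameter, loose. Not to be moved.
- pin_tin: Underside centre of a closed green rectangular tin, a bystander, 74 x 133 x 54 mm (x, y, z), loose. Not to be moved. It stands to the left of a tall upright wooden panel fixed to the table (19 mm thick, at y = 0.16 m, from x = 0.59 m back to the wall), which the arm must pass in front of.
Not all that is in view belongs to the job. Leave any yellow look-alike of the part that bears terra_cup_mid alone.

How it is judged:
By the outcome, as a careful person would: the job done as asked, in the order asked, and still so for the second after the job is handed in, with the robot touching nothing.
It also fails if it takes over 120 s, if anything falls off the work surface, if the arm or the gripper's body presses on something with over 40 N, if the wrist force passes 120 N, or if a joint passes its speed limit or range.

## Robot

A 6-joint arm with a two-finger parallel gripper is mounted at the origin on a cart in front of the work surface, level with it; the furniture and walls round the work are solid. World frame = base frame: x ahead of the robot, y to its left, z up, the work surface at z = 0. Lengths are in mm, angles in rad, forces in N, time in s.
With the tool pointing down it reaches from about 300 to 775 mm from the base axis. Payload 14.6 kg.
Tool frame: the origin (TCP) lies on the centre line of the jaws, within the pads' length; the fingertips stand 11 mm ahead of it and the grasp point (between the pads) lies 8 mm behind it; x points along the fingers, y is the direction in which the jaws open and shut, and the axes are right-handed (so a half turn about x gives the same grasp; the last joint's range is limited). The gripper opens to 94 mm and grips with 3 to 60 N. Pads are 16 mm wide; open, the fingers measure 119 mm over their backs; the gripper's body (75 mm by 177 mm) begins 78 mm behind the grasp point.
Start: joints at [1.131, 0.3, 1.521, -0, 1.321, -0.067], TCP at [200.32, 512.212, 216.446] pointing down, gripper open.
Joint ranges: [-3.03, 3.03], [-0.79, 2.21], [0.23, 2.52], [-1.04, 4.18], [0, 3.07], [-2.55, 2.55]. Speed limits (rad/s): [2.22, 2.22, 2.57, 3.14, 3.14, 3.14].

## Interface

Orientations are given as [roll, pitch, yaw] about the fixed x, y, z axes, in that order (R = Rz(yaw) Ry(pitch) Rx(roll)).
In Python, from cell import manip gives the robot as it stands.
- The arm moves only by the shell command python3 -m handwheel 'ROWS' [OPENING] [FORCE]. ROWS is JSON, a list of rows, each a list of 2 entries, a list of its own where there are three numbers: the shift along the tool's x, y, z in mm, then the turn about the tool's x in rad. In form: [[[x, y, z], spin], ...]. A call has exactly 10 rows; each row shifts and turns the commanded pose from where the row before left it, along the tool's axes as they then stand; what a row does not reach is not made up. A row lasts 1/8 s, in which the tool goes at most 62.5 mm and 10.7 degrees, less where a joint would pass 70% of its speed; a pose out of reach is approached as far as the arm can. A call with a gripper value outside its range is refused whole. OPENING is the closure in counts, from 0 (fully open) to 255 (shut), set as the call begins (- or left out, the last holds). The fingers move at their own pace and stop on an object; FORCE is the grip in N (left out, the last holds). Time passes only in rows, so rows that do not move let the fingers close, or fill a call up. It gives the time, the measured TCP pose, the force and the opening at its end, in the units of the state.
- manip.read_state(): the state, without advancing time (a new reading comes with each control period).
- manip.camera(name): name is "scene" or "top" or "wrist"; returns a dict with "pixels" (480x640x3 uint8, red, green, blue), "z_map" (480x640 float32, mm along the optical axis (not along the pixel's ray), 0 where there is no reading), "mtx" (3x3 intrinsics, pixels), "xyz" and "orientation" of the camera in the world. Camera axes: x right, y up, looking along -z (the intrinsics and any distortion apply to the point x, -y, -z); pixel columns grow to the right and rows downward; lengths in mm; the calibration is good to about 2 mm. A picture is of the moment at which its call begins.
- manip.sign_off(): hands the job in, once; it reports no verdict.
Trained networks look in the newest picture that a camera, given by its name, has taken for a name from the list of things; names that differ only in an ending like _2 or _b are one class to them, and where a whole thing is asked for, a point or a joint stands for the part that bears it (a point fixed in the world has none). Each returns a list of dicts, best first, with "confidence" (0 to 1); they miss things now and then, are a little off and sometimes report something else, mostly with a low value. They report only what shows in the picture. A call takes as long as a camera call. They do not tell look-alikes from the thing itself.
- manip.cut_out(target, camera): "region" (480x640 bool, what is visible of it) and "centre" ([column, row] in pixels, amid what is visible of it).
The state is a dict: "clock": time; "joints": joint angles; "qd": joint speeds; "effort": joint torques, N m; "eef_pos": TCP position; "eef_rot": TCP orientation; "wrist_force": force on the tool from outside, world axes, zero at the start; "moment": the same for the moment, N m; "finger_gap": finger opening in mm.
Only numpy, scipy, OpenCV 4.12 (cv2) and the standard library are available. Lean on these libraries where they do the work, as an engineer would, in place of code of your own. Each camera call takes 0.05 s, during which the arm holds its last target. There are 200 camera calls.

## Working session

There is one attempt and no reset: what is moved stays moved. The work goes in short steps, Python scripts to look and compute and a shell command to move; the robot and the scene stay as the last step left them, time stands still between calls to the robot, and variables do not carry over. Pictures are saved under pics/ and viewed, about 12 in all and at most 16, crops included, and the job is handed in when it is done.

```bash
mkdir -p pics
cat > h.py <<'E'
import numpy as np, cv2
from cell import manip
from scipy.spatial.transform import Rotation as R
def cam(n):
    return manip.camera(n)
def world(c,mask=None):
    z=c["z_map"]; K=np.array(c["mtx"]); v,u=np.mgrid[0:480,0:640]
    p=np.stack([(u-K[0,2])/K[0,0]*z,-(v-K[1,2])/K[1,1]*z,-z],-1)
    o=np.array(c["orientation"]); M=o if o.shape==(3,3) else R.from_euler('xyz',o).as_matrix()
    w=p@M.T+np.array(c["xyz"]); w[z==0]=np.nan
    return w
def save(c,f,s=1):
    cv2.imwrite('pics/'+f,cv2.resize(c["pixels"][:,:,::-1],None,fx=s,fy=s))
E
python3 - <<'E'
from h import *
print(manip.read_state())
ims=[]
for n in("scene","top"):
    c=cam(n); save(c,n+'0.png'); w=world(c)
    print(n,[ (k,np.array(c[k]).round(3).tolist()) for k in c if k not in("pixels","z_map")])
    for t in["batt_seat","long_prop_mid","short_prop_mid","setter_mid","terra_cup_mid","bisque_cup_mid","pin_tin"]:
        try:
          for d in manip.cut_out(t,n)[:3]:
            q=w[d["region"]]; q=q[~np.isnan(q[:,0])]
            if len(q)==0: continue
            top=np.percentile(q[:,2],98); s=q[q[:,2]>top-6]
            print(t,round(d["confidence"],2),np.round(d["centre"]),len(q),'med',np.median(q,0).round(),'top',round(top,1),'lo',s.min(0).round(),'hi',s.max(0).round(),'mid',((s.min(0)+s.max(0))/2).round(1))
        except Exception as e: print(t,e)
E
```

```text
{'clock': 0.0, 'joints': array([ 1.13137177e+00,  3.00470009e-01,  1.52159557e+00, -1.33317019e-05,
        1.32073330e+00, -6.66113050e-02]), 'qd': array([-1.04799264e-04,  9.69304250e-04, -5.25221637e-04, -5.80341667e-04,
        1.91853086e-03,  7.36871531e-05]), 'effort': array([ 1.69344908e-04, -5.31822038e+01, -3.52738917e+01,  7.08097452e-02,
        2.45916046e-02, -9.64189940e-05]), 'eef_pos': array([200.22884735, 511.9733728 , 215.88080585]), 'eef_rot': array([-1.62670264,  1.56959004, -1.99951258]), 'wrist_force': array([0.02505152, 0.14207989, 0.19727971]), 'moment': array([ 0.00748964,  0.00282576, -0.00608822]), 'finger_gap': 93.92523712379275}
scene [('mtx', [[582.744, 0.0, 321.546], [0.0, 582.744, 238.458], [0.0, 0.0, 1.0]]), ('xyz', [-351.349, -850.085, 924.418]), ('orientation', [0.947, 0.015, -0.865])]
batt_seat 0.81 [384. 280.] 1522 med [ 558. -257.   16.] top 21.1 lo [ 502. -314.   15.] hi [ 627. -190.   25.] mid [ 564.5 -251.8   20. ]
long_prop_mid 0.91 [398. 329.] 733 med [ 414. -387.   54.] top 79.2 lo [ 408. -399.   73.] hi [ 439. -363.   82.] mid [ 423.5 -38
[... 1704 characters left out ...]
1.  43.] hi [574.  26.  52.] mid [564.1   7.2  47.1]
short_prop_mid 0.26 [155. 178.] 295 med [666. 310.  52.] top 55.8 lo [655. 268.  50.] hi [694. 329.  57.] mid [674.1 298.3  53.5]
setter_mid 0.94 [364. 292.] 641 med [ 429. -115.   19.] top 22.8 lo [ 402. -145.   17.] hi [458. -87.  25.] mid [ 430.1 -115.8   20.7]
terra_cup_mid 0.61 [194. 257.] 932 med [506. 240.  29.] top 64.4 lo [472. 198.  58.] hi [536. 263.  66.] mid [503.9 230.5  62.4]
bisque_cup_mid 0.82 [151. 297.] 1156 med [427. 323.  45.] top 77.3 lo [396. 276.  71.] hi [462. 343.  80.] mid [428.6 309.8  75.7]
pin_tin 0.76 [157. 179.] 333 med [666. 309.  52.] top 55.7 lo [654. 265.  50.] hi [695. 330.  57.] mid [674.8 297.6  53.5]
```

View pics/scene0.png

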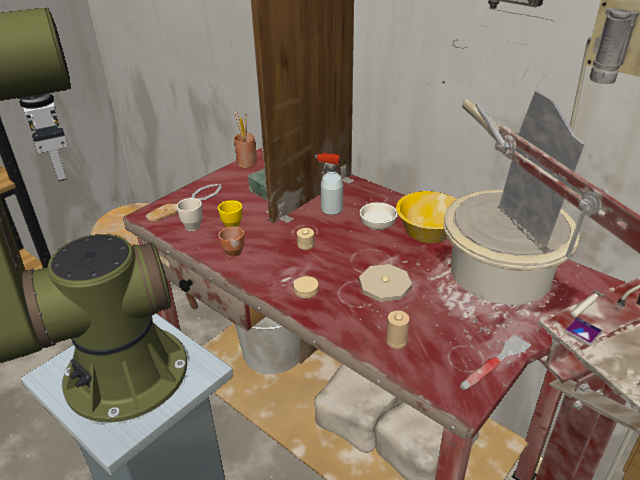

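View pics/top0.png

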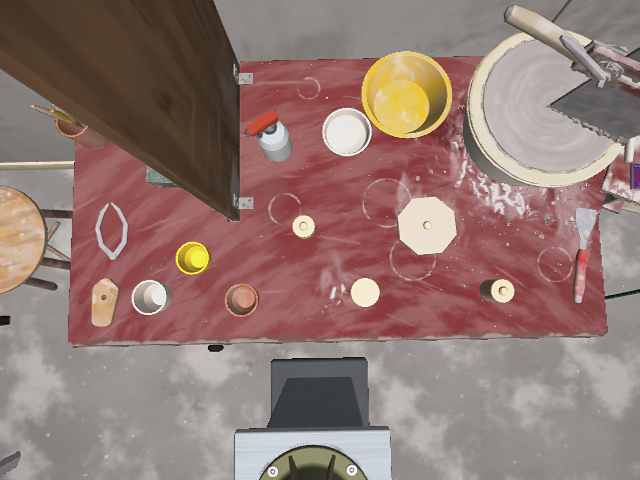

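```bash
cat > fit.py <<'E'
from h import *
from scipy.optimize import least_squares
def circ(p,r=None):
    f=lambda a:np.hypot(p[:,0]-a[0],p[:,1]-a[1])-(r or a[2])
    return least_squares(f,[*p[:,:2].mean(0),r or 30],loss='soft_l1').x
def top(w,xy,z0,z1,rad):
    m=(np.hypot(w[...,0]-xy[0],w[...,1]-xy[1])<rad)&(w[...,2]>z0)&(w[...,2]<z1)
    q=w[m]; c,r=cv2.minEnclosingCircle(q[:,:2].astype(np.float32))
    h=cv2.convexHull(q[:,:2].astype(np.float32))[:,0]
    return np.round(circ(h),1),np.round(c,1),round(r,1),np.round(np.median(q,0),1),len(q)
E
cat > look.py <<'E'
from fit import *
for n in("top","scene"):
    c=cam(n); w=world(c)
    for nm,xy,z0,z1,rad in[("batt",(565,-250),9,19,75),("battspig",(565,-250),20,40,30),("long",(423,-381),66,76,35),("lspig",(423,-381),76,90,35),("short",(564,7),36,46,35),("sspig",(564,7),46,60,35),("setter",(430,-116),14,27,45),("cup",(419,130),58,72,45),("cupB",(504,229),58,72,45),("bisq",(428,309),70,85,45)]:
        try: print(n,nm,*top(w,xy,z0,z1,rad))
        except Exception as e: print(n,nm,e)
E
python3 look.py
```

```text
top batt [ 566.6 -249.1   63.1] [ 566.6 -249.7] 64.7 [ 565.6 -249.3   14.5] 2627
top battspig [ 566.1 -249.9    7.9] [ 565.9 -249.6] 8.4 [ 565.6 -249.4   22.3] 40
top long [ 428.1 -379.4   22.8] [ 428.8 -379.8] 23.7 [ 428.5 -377.6   69.5] 398
top lspig [ 427.9 -379.1    6.9] [ 428.8 -379. ] 7.9 [ 428.8 -379.3   78.1] 37
top short [567.    8.6  22.3] [566.8   8.5] 22.9 [566.4   9.1  39.7] 343
top sspig [566.3   8.5   6.7] [566.2   8.2] 7.5 [567.2   8.8  47.8] 31
top setter [ 429.1 -115.5   29.3] [ 429.4 -115.6] 29.9 [ 429.  -115.3   19.8] 654
top cup [419.7 132.4  32.6] [419.6 132.7] 33.0 [418.3 136.2  62.1] 221
top cupB [504.9 230.6  32.9] [504.7 230.4] 33.6 [504.2 232.6  62. ] 227
top bisq [428.5 309.7  33.7] [428.6 309.7] 34.4 [427.9 312.7  75. ] 277
scene batt [ 565.4 -251.5   63.6] [ 565.2 -252.1] 65.9 [ 560.  -255.4   15.7] 1299
scene battspig [ 580.5 -254.2   24.3] [ 570.4 -249.3] 27.6 [ 564.5 -249.3   22.2] 35
scene long [ 426.7 -381.3   23.2] [ 426.4 -381.1] 24.4 [ 422.4 -384.    70.9] 251
scene lspig [ 425.8 -381.     7.5] [ 426.2 -380.5] 8.5 [ 427.3 -381.1   78.4] 31
scene short [566.3   8.1  23.4] [565.9   8.9] 26.9 [561.6   3.6  40.7] 140
scene sspig [563.4   8.3   8.5] [563.7   5. ] 14.6 [564.3   5.8  47.8] 20
scene setter [ 428.3 -116.5   30.5] [ 426.5 -115.9] 32.3 [ 426.3 -117.9   20.5] 363
scene cup [419.1 131.   33.5] [419.4 133.3] 36.8 [415.3 128.6  62.4] 138
scene cupB [503.6 229.9  34. ] [505.5 229. ] 36.8 [503.5 231.4  61.7] 126
scene bisq [428.6 308.6  35. ] [428.9 308.7] 38.4 [427.1 309.   74.6] 146
```

The scene picture shows the long prop (398,329), short prop (305,240), setter (306,286), batt (385,282), terracotta cup (232,241), with its yellow look-alike at (232,212) and the bisque cup at (189,211). The top view agrees: long (500,290), short (304,226), setter (365,292), batt (427,225), terracotta (241,299). The heights and radii I measured match the given sizes.

```bash
cat > go.py <<'E'
import sys
from h import *
# go.py x y z jaw_deg : remaining shift in tool axes (mm) and spin (rad) for tool pointing down
def rep(t,jaw=None):
    s=manip.read_state(); M=R.from_euler('xyz',s["eef_rot"]).as_matrix()
    d=M.T@(np.array(t)-s["eef_pos"])
    j=np.degrees(np.arctan2(M[1,1],M[0,1]))
    print('t',round(s["clock"],2),'pos',s["eef_pos"].round(1),'toolx',M[:,0].round(3),'jaw',j.round(1),'gap',round(s["finger_gap"],1),'F',s["wrist_force"].round(1),'q',s["joints"].round(2))
    e=None
    if jaw is not None:
        a=(jaw-j+90)%180-90; e=round(float(-np.radians(a)),3) # tool x down: +spin = -yaw
    print('shift',d.round(1),'spin',e)
if __name__=="__main__":
    a=list(map(float,sys.argv[1:])); rep(a[:3],a[3] if len(a)>3 else None)
E
python3 - <<'E'
from h import *
for n in("top","scene"):
    w=world(cam(n)).reshape(-1,3)
    m=(w[:,2]>90)&(w[:,0]>380)&(w[:,0]<900)&(w[:,1]<140)&(w[:,1]>-700)
    q=w[m]; d=np.hypot(q[:,0]-566,q[:,1]+250); i=np.argsort(d)[:400:40]
    print(n,np.c_[q[i],d[i]].round())
E
python3 go.py 428 -380 130 0; python3 go.py 428 -380 130 45
```

```text
top [[ 661. -342.  152.  132.]
 [ 660. -346.  154.  135.]
 [ 652. -356.  151.  136.]
 [ 671. -338.  163.  137.]
 [ 676. -333.  158.  138.]
 [ 667. -346.  165.  139.]
 [ 682. -329.  151.  140.]
 [ 638. -372.  151.  141.]
 [ 688. -324.  150.  143.]
 [ 655. -363.  166.  144.]]
scene [[ 657. -347.  154.  133.]
 [ 668. -341.  165.  137.]
 [ 660. -354.  166.  140.]
 [ 686. -328.  164.  143.]
 [ 662. -359.  170.  146.]
 [ 655. -369.  170.  149.]
 [ 698. -323.  167.  151.]
 [ 635. -388.  154.  154.]
 [ 673. -364.  169.  156.]
 [ 645. -387.  170.  158.]]
t 1.0 pos [200.3 512.2 216.5] toolx [ 0.  0. -1.] jaw 68.6 gap 93.9 F [-0.2 -1.1 -0.2] q [ 1.13  0.3   1.52 -0.    1.32 -0.07]
shift [  86.5 -748.   537. ] spin 1.198
t 1.0 pos [200.3 512.2 216.5] toolx [ 0.  0. -1.] jaw 68.6 gap 93.9 F [-0.2 -1.1 -0.2] q [ 1.13  0.3   1.52 -0.    1.32 -0.07]
shift [  86.5 -748.   537. ] spin 0.413
```

```bash
python3 -m handwheel '[[[0,0,0],0.138],[[0,0,0],0.138],[[0,0,0],0.138],[[0,-22,38],0],[[0,-28,48],0],[[0,-28,48],0],[[0,-28,48],0],[[0,-28,48],0],[[0,-28,48],0],[[0,-14,24],0]]' 0 15; python3 go.py 428 -380 130 45
```

```text
clock: 2.25
eef_pos: [289.2, 172.2, 216.7]
eef_rot: [1.072, 1.57, 0.283]
wrist_force: [-0.2, 1.7, 0.3]
finger_gap: 93.9
t 2.25 pos [289.2 172.2 216.7] toolx [ 0.001  0.    -1.   ] jaw 44.8 gap 93.9 F [-0.2  1.7  0.3] q [ 0.43 -0.2   2.05 -0.    1.3  -0.35]
shift [  86.7 -290.9  489.5] spin -0.003
```

```bash
python3 -m handwheel '[[[0,-20,40],0],[[0,-28,50],0],[[0,-32,52],0],[[0,-32,52],0],[[0,-32,52],0],[[0,-32,52],0],[[0,-32,52],0],[[0,-32,52],0],[[0,-28,50],0],[[0,-22,37],0]]'; python3 go.py 428 -380 130 45
```

```text
clock: 3.5
eef_pos: [429.0, -379.1, 216.1]
eef_rot: [-3.134, 1.571, 2.362]
wrist_force: [-0.2, -0.1, -0.4]
finger_gap: 94.1
t 3.5 pos [ 429.  -379.1  216.1] toolx [-0.  0. -1.] jaw 44.9 gap 94.1 F [-0.2 -0.1 -0.4] q [-0.79  0.35  1.46 -0.    1.34 -1.57]
shift [86.1 -1.3 -0.1] spin -0.002
```

```bash
python3 -m handwheel '[[[20,-1.3,0],0],[[40,0,0],0],[[40,0,0],0],[[35,0,0],0],[[20,0,0],0],[[10,0,0],0],[[5,0,0],0],[[0,0,0],0],[[0,0,0],0],[[0,0,0],0]]' && python3 -m handwheel '[[[0,0,0],0],[[0,0,0],0],[[0,0,0],0],[[0,0,0],0],[[0,0,0],0],[[0,0,0],0],[[0,0,0],0],[[0,0,0],0],[[0,0,0],0],[[0,0,0],0]]' 255 20; python3 go.py 428 -380 46 45
```

```text
clock: 4.75
eef_pos: [428.1, -378.0, 47.0]
eef_rot: [-0.017, 1.57, -0.803]
wrist_force: [0.2, -0.2, 0.5]
finger_gap: 94.0
clock: 6.0
eef_pos: [428.0, -377.9, 46.4]
eef_rot: [-0.878, 1.571, -1.665]
wrist_force: [-1.0, -1.3, 1.4]
finger_gap: 44.3
t 6.0 pos [ 428.  -377.9   46.4] toolx [-0. -0. -1.] jaw 44.9 gap 44.3 F [-1.  -1.3  1.4] q [-0.79  0.54  1.61 -0.    0.99 -1.57]
shift [ 0.4 -1.5  1.5] spin -0.001
```

```bash
python3 -m handwheel '[[[-10,0,0],0],[[-30,0,0],0],[[-30,0,0],0],[[0,20,0],0],[[0,36,1],0],[[0,36,1],0],[[0,36,1],0],[[0,30,1.4],0],[[0,20,1],0],[[0,10,0],0]]'; python3 -m handwheel '[[[0,0,0],0],[[0,0,0],0],[[0,0,0],0],[[0,0,0],0],[[0,0,0],0],[[0,0,0],0],[[0,0,0],0],[[0,0,0],0],[[0,0,0],0],[[0,0,0],0]]';python3 go.py 564.7 -249 61 45
python3 - <<'E'
from fit import *
for n in("scene","top","wrist"):
    c=cam(n); w=world(c); save(c,n+'1.png')
    try:print(n,top(w,(566,-250),135,146,35)) 
    except Exception as e: print(e)
E
```

```text
clock: 7.25
eef_pos: [565.4, -247.8, 115.7]
eef_rot: [-2.837, 1.57, 2.66]
wrist_force: [0.4, -0.6, -2.9]
finger_gap: 44.4
clock: 8.5
eef_pos: [564.9, -248.9, 116.4]
eef_rot: [-2.065, 1.571, -2.852]
wrist_force: [-0.9, -0.0, -1.9]
finger_gap: 44.4
t 8.5 pos [ 564.9 -248.9  116.4] toolx [-0. -0. -1.] jaw 44.9 gap 44.4 F [-0.9 -0.  -1.9] q [-0.47  0.54  1.42 -0.    1.18 -1.26]
shift [55.4 -0.2 -0.1] spin -0.001
scene (array([ 558.7, -257.1,   24. ]), array([ 559. , -255.3]), 26.1, array([ 551.8, -254.6,  141. ]), 100)
'NoneType' object is not subscriptable
wrist (array([ 565.2, -250. ,   23.5]), array([ 558.9, -242.9]), 33.1, array([ 562.5, -247.1,  139.8]), 6869)
```

View pics/wrist1.png

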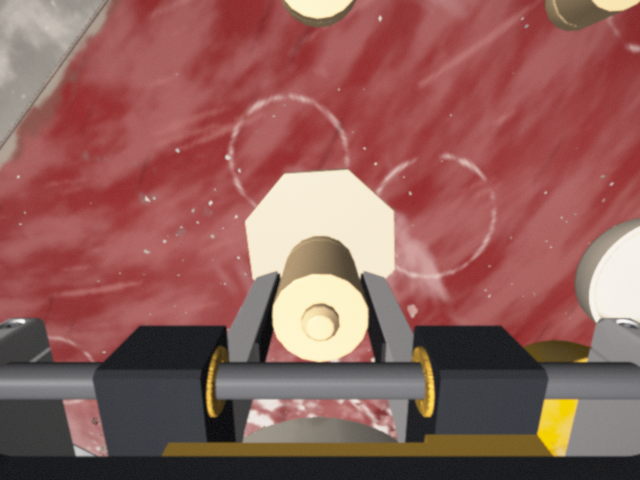

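The wrist picture shows the prop upright in the jaws, its spigot at (320,322), over the batt. The circle fit puts its axis at (565,-250), within about 1 mm of the batt centre.

```bash
python3 -m handwheel '[[[10,0,0],0],[[14,0,0],0],[[10,0,0],0],[[6,0,0],0],[[4,0,0],0],[[4,0,0],0],[[3,0,0],0],[[2,0,0],0],[[1,0,0],0],[[0,0,0],0]]'; python3 -m handwheel '[[[0.5,0,0],0],[[0,0,0],0],[[0,0,0],0],[[0,0,0],0],[[0,0,0],0],[[0,0,0],0],[[0,0,0],0],[[0,0,0],0],[[0,0,0],0],[[0,0,0],0]]'; python3 go.py 564.7 -249 61 45
```

```text
clock: 9.9
eef_pos: [564.9, -248.9, 62.5]
eef_rot: [0.206, 1.571, -0.581]
wrist_force: [0.3, 0.0, -2.4]
finger_gap: 45.0
clock: 11.15
eef_pos: [564.9, -248.9, 62.0]
eef_rot: [-1.4, 1.571, -2.186]
wrist_force: [0.5, -0.3, -2.4]
finger_gap: 44.5
t 11.15 pos [ 564.9 -248.9   62. ] toolx [-0. -0. -1.] jaw 44.9 gap 44.5 F [ 0.5 -0.3 -2.4] q [-0.47  0.61  1.46 -0.    1.08 -1.26]
shift [ 1.  -0.2 -0.1] spin -0.001
```

```bash
for i in 1 2 3 4; do python3 -m handwheel '[[[0.4,0,0],0],[[0,0,0],0],[[0,0,0],0],[[0,0,0],0],[[0,0,0],0],[[0,0,0],0],[[0,0,0],0],[[0,0,0],0],[[0,0,0],0],[[0,0,0],0]]' | grep -E 'pos|force'; done
```

```text
eef_pos: [564.9, -248.9, 61.5]
wrist_force: [0.1, 0.1, -2.2]
eef_pos: [565.0, -249.0, 61.5]
wrist_force: [-2.7, 0.7, 5.8]
eef_pos: [565.0, -249.0, 61.4]
wrist_force: [-5.0, 1.5, 9.1]
eef_pos: [565.1, -249.0, 61.4]
wrist_force: [-6.2, 2.0, 12.6]
```

```bash
python3 -m handwheel '[[[-0.8,0,0],0],[[0,0,0],0],[[0,0,0],0],[[0,0,0],0],[[0,0,0],0],[[0,0,0],0],[[-10,0,0],0],[[-30,0,0],0],[[-30,0,0],0],[[-10,0,0],0]]' 0;python3 -m handwheel '[[[0,10,-10],0],[[0,28,-28],0],[[0,35,-35],0],[[0,35,-35],0],[[0,35,-34],0],[[0,25,-24],0],[[0,13,-13],0],[[0,2,-2],0],[[0,0,0],0],[[0,0,0],0]]';python3 go.py 566.5 8.4 22 45
python3 - <<'E'
from fit import *
for n in("scene","top","wrist"):
    c=cam(n); w=world(c)
    for a in [((566,-250),80,90,35),((566,-250),90,100,35),((566,8),35,44,33),((566,8),44,56,30)]:
      try:print(n,top(w,*a)) 
      except Exception as e: print(n,a,'none')
E
```

```text
clock: 17.4
eef_pos: [565.5, -249.2, 143.5]
eef_rot: [0.318, 1.567, -0.469]
wrist_force: [-0.2, 0.1, -1.1]
finger_gap: 94.2
clock: 18.65
eef_pos: [566.7, 7.5, 141.0]
eef_rot: [-1.933, 1.571, -2.721]
wrist_force: [-0.4, 0.1, 0.6]
finger_gap: 94.0
t 18.65 pos [566.7   7.5 141. ] toolx [-0. -0. -1.] jaw 44.8 gap 94.0 F [-0.4  0.1  0.6] q [-0.05  0.41  1.56 -0.    1.18 -0.83]
shift [119.    0.6  -0.8] spin -0.003
scene (array([ 563.7, -251.6,   22.9]), array([ 564.2, -252.9]), 24.9, array([ 560. , -254.7,   85.8]), 181)
scene (array([ 557.3, -250.3,   16. ]), array([ 562.5, -249.6]), 18.7, array([ 562.1, -252.2,   93. ]), 31)
scene (array([566.7,   8.2,  23.7]), array([567.7,   8.2]), 25.5, array([561.2,   2.8,  40.5]), 130)
scene (array([555.3,   2.8,  15.3]), array([559.2,   8.3]), 21.8, array([563. ,   4.2,  46.8]), 33)
top (array([ 565.2, -249.9,   22.6]), array([ 565.1, -250.1]), 23.2, array([ 564.8, -248.3,   84.5]), 385)
top (array([ 565.1, -250.1,    7.1]), array([ 564.7, -250. ]), 7.9, array([ 565.1, -249.2,   92.3]), 48)
top ((566, 8), 35, 44, 33) none
top ((566, 8), 44, 56, 30) none
wrist ((566, -250), 80, 90, 35) none
wrist ((566, -250), 90, 100, 35) none
wrist (array([567.1,   8.6,  22.6]), array([567.1,   8.4]), 23.0, array([565.5,  10.1,  39.8]), 2025)
wrist (array([567. ,   8.8,   8.5]), array([566.9,   8.7]), 8.7, array([566.6,   9.2,  47.1]), 334)
```

```bash
python3 -m handwheel '[[[15,1,-0.5],0],[[30,0,0],0],[[30,0,0],0],[[20,0,0],0],[[12,0,0],0],[[7,0,0],0],[[3,0,0],0],[[1,0,0],0],[[0,0,0],0],[[0,0,0],0]]' && python3 -m handwheel '[[[0,0,0],0],[[0,0,0],0],[[0,0,0],0],[[0,0,0],0],[[0,0,0],0],[[0,0,0],0],[[0,0,0],0],[[0,0,0],0],[[0,0,0],0],[[0,0,0],0]]' 255 20; python3 go.py 567 8.6 23 45
```

```text
clock: 20.05
eef_pos: [567.2, 9.5, 23.5]
eef_rot: [0.743, 1.57, -0.044]
wrist_force: [-0.6, -0.8, 0.2]
finger_gap: 93.9
clock: 21.3
eef_pos: [567.0, 9.5, 23.1]
eef_rot: [-2.219, 1.571, -3.006]
wrist_force: [-0.1, -0.2, 0.4]
finger_gap: 44.6
t 21.3 pos [567.    9.5  23.1] toolx [-0. -0. -1.] jaw 44.9 gap 44.6 F [-0.1 -0.2  0.4] q [-0.05  0.57  1.63 -0.    0.94 -0.83]
shift [ 0.1 -0.6  0.6] spin -0.001
```

```bash
python3 -m handwheel '[[[-12,0,0],0],[[-30,0,0],0],[[-35,0,0],0],[[-30,0,0],0],[[-15,0,0],0],[[0,-10,10],0],[[0,-28,28],0],[[0,-35,35],0],[[0,-35,35],0],[[0,-35,34],0]]'; python3 -m handwheel '[[[0,-26,24],0],[[0,-14,14],0],[[0,-2,2],0],[[0,0,0],0],[[0,0,0],0],[[0,0,0],0],[[0,0,0],0],[[0,0,0],0],[[0,0,0],0],[[0,0,0],0]]';python3 go.py 564.7 -249.6 108 45
python3 - <<'E'
from fit import *
for n in("wrist","scene"):
    c=cam(n); w=world(c)
    for a in[((566,-250),138,147,25),((566,-250),148,160,20)]:
      try:print(n,top(w,*a)) 
      except Exception as e: print(n,'none')
E
```

```text
clock: 22.55
eef_pos: [565.1, -194.3, 143.6]
eef_rot: [-2.704, 1.569, 2.792]
wrist_force: [1.0, 0.4, -0.7]
finger_gap: 44.6
clock: 23.8
eef_pos: [564.5, -250.0, 145.2]
eef_rot: [-0.482, 1.571, -1.269]
wrist_force: [-0.4, -0.8, -0.6]
finger_gap: 44.2
t 23.8 pos [ 564.5 -250.   145.2] toolx [ 0. -0. -1.] jaw 44.9 gap 44.2 F [-0.4 -0.8 -0.6] q [-0.48  0.51  1.4  -0.    1.23 -1.26]
shift [37.2  0.4 -0.2] spin -0.001
wrist (array([ 566.2, -251.3,   24.5]), array([ 559.7, -244.7]), 23.4, array([ 550. , -233.7,  142.6]), 423)
wrist (array([ 567.6, -250.9,   15.6]), array([ 567.9, -248.6]), 18.0, array([ 573.8, -243.2,  159.8]), 6)
scene (array([ 564.2, -251.5,   22.5]), array([ 561.5, -254.3]), 22.3, array([ 545.4, -254.5,  142.9]), 26)
scene (array([ 570.9, -252. ,   19.5]), array([ 557.1, -238.2]), 0.0, array([ 557.1, -238.2,  160. ]), 1)
```

```bash
python3 -m handwheel '[[[8,0.4,0],0],[[10,0,0],0],[[7,0,0],0],[[4,0,0],0],[[3,0,0],0],[[2,0,0],0],[[1,0,0],0],[[0.5,0,0],0],[[0,0,0],0],[[0,0,0],0]]' | grep -E 'pos|force'; for i in 1 2 3 4; do python3 -m handwheel '[[[0.5,0,0],0],[[0,0,0],0],[[0,0,0],0],[[0,0,0],0],[[0,0,0],0],[[0,0,0],0],[[0,0,0],0],[[0,0,0],0],[[0,0,0],0],[[0,0,0],0]]' | grep -E 'pos|force'; done
```

```text
eef_pos: [564.8, -249.7, 109.7]
wrist_force: [0.0, 1.2, -0.8]
eef_pos: [564.8, -249.7, 109.1]
wrist_force: [-0.1, -0.2, -0.7]
eef_pos: [564.8, -249.7, 108.6]
wrist_force: [-0.4, -0.9, -0.7]
eef_pos: [564.8, -249.7, 108.2]
wrist_force: [0.4, 0.5, -0.9]
eef_pos: [565.0, -249.8, 108.2]
wrist_force: [-1.5, 1.1, 6.8]
```

```bash
python3 -m handwheel '[[[-0.5,0,0],0],[[0,0,0],0],[[0,0,0],0],[[0,0,0],0],[[0,0,0],0],[[0,0,0],0],[[-10,0,0],0],[[-25,0,0],0],[[-20,0,0],0],[[-8,0,0],0]]' 0;python3 -m handwheel '[[[0,0,-15],0],[[0,0,-35],0],[[0,0,-45],0],[[0,0,-45],0],[[0,-1,-30],0],[[15,-0.4,-15],0],[[30,0,-6],0],[[15,0,0],0],[[0,0,0],0],[[0,0,0],0]]';python3 go.py 429 -115.8 15 45
python3 - <<'E'
from fit import *
for n in("top","scene","wrist"):
    c=cam(n); w=world(c)
    for a in [((566,-250),120,130,35),((566,-250),130,140,25),((429,-116),14,27,45)]:
      try:print(n,top(w,*a)) 
      except Exception as e: print(n,a,'none')
E
```

```text
clock: 31.4
eef_pos: [565.2, -249.9, 172.9]
eef_rot: [0.297, 1.569, -0.489]
wrist_force: [-0.5, -0.4, -0.3]
finger_gap: 94.0
clock: 32.65
eef_pos: [429.5, -115.8, 111.9]
eef_rot: [0.451, 1.57, -0.336]
wrist_force: [0.6, 0.3, -0.0]
finger_gap: 93.7
t 32.65 pos [ 429.5 -115.8  111.9] toolx [ 0.001 -0.    -1.   ] jaw 44.9 gap 93.7 F [ 0.6  0.3 -0. ] q [-0.35  0.19  1.92  0.    1.03 -1.13]
shift [96.9 -0.4 -0.4] spin -0.002
top (array([ 564.6, -249.9,   22.5]), array([ 565. , -250.2]), 23.2, array([ 563.7, -248.3,  124.5]), 416)
top (array([ 564.7, -249.6,    7.6]), array([ 564.8, -249.8]), 8.0, array([ 564.6, -249.6,  131.8]), 55)
top ((429, -116), 14, 27, 45) none
scene (array([ 564.6, -251.6,   24. ]), array([ 564.4, -251.9]), 25.7, array([ 558.3, -255.4,  125.6]), 194)
scene (array([ 563.1, -252.9,    7.8]), array([ 564. , -253.2]), 10.0, array([ 562.2, -252.3,  132.9]), 28)
scene (array([ 427.8, -116.9,   30.7]), array([ 428.9, -116.4]), 34.1, array([ 426. , -119.2,   20.7]), 365)
wrist ((566, -250), 120, 130, 35) none
wrist ((566, -250), 130, 140, 25) none
wrist (array([ 429.3, -115.6,   29.7]), array([ 429.5, -115.4]), 30.1, array([ 428.2, -114.6,   19.8]), 4279)
```

Short prop is home: its top reads 124.5 against an expected 125. Next is the setter.

```bash
python3 -m handwheel '[[[15,0,0],0],[[30,0,0],0],[[25,0,0],0],[[13,0,0],0],[[8,0,0],0],[[4,0,0],0],[[2,0,0],0],[[0,0,0],0],[[0,0,0],0],[[0,0,0],0]]' && python3 -m handwheel '[[[0,0,0],0],[[0,0,0],0],[[0,0,0],0],[[0,0,0],0],[[0,0,0],0],[[0,0,0],0],[[0,0,0],0],[[0,0,0],0],[[0,0,0],0],[[0,0,0],0]]' 255 15; python3 go.py 429 -115.7 15 45
```

```text
clock: 34.05
eef_pos: [429.1, -115.5, 14.3]
eef_rot: [0.458, 1.57, -0.329]
wrist_force: [-0.6, 0.4, 0.1]
finger_gap: 94.0
clock: 35.3
eef_pos: [429.0, -115.5, 14.1]
eef_rot: [0.239, 1.571, -0.548]
wrist_force: [-0.4, -0.5, -0.2]
finger_gap: 58.4
t 35.3 pos [ 429.  -115.5   14.1] toolx [ 0. -0. -1.] jaw 44.9 gap 58.4 F [-0.4 -0.5 -0.2] q [-0.35  0.37  1.98 -0.    0.79 -1.13]
shift [-0.9 -0.2  0.2] spin -0.001
```

```bash
python3 -m handwheel '[[[-12,0,0],0],[[-30,0,0],0],[[-40,0,0],0],[[-40,0,0],0],[[-24,0,0],0],[[-10,0,0],0],[[0,0,12],0],[[0,0,30],0],[[0,0,40],0],[[0,0.5,40],0]]'; python3 -m handwheel '[[[0,0.5,36],0],[[0,0,20],0],[[0,0,10],0],[[0,0,3],0],[[0,0,0],0],[[0,0,0],0],[[0,0,0],0],[[0,0,0],0],[[0,0,0],0],[[0,0,0],0]]';python3 go.py 564.8 -249.8 139 45
python3 - <<'E'
from fit import *
for n in("top","wrist","scene"):
    c=cam(n); w=world(c); 
    if n=="wrist": save(c,'wrist2.png')
    for a in[((565,-250),168,180,36)]:
      try:print(n,top(w,*a)) 
      except Exception as e: print(n,'none')
E
```

```text
clock: 36.55
eef_pos: [516.2, -202.8, 168.6]
eef_rot: [-2.761, 1.569, 2.735]
wrist_force: [-0.0, -0.7, -0.9]
finger_gap: 58.5
clock: 37.8
eef_pos: [564.5, -250.0, 170.2]
eef_rot: [0.694, 1.571, -0.093]
wrist_force: [-0.4, -0.5, -1.0]
finger_gap: 58.7
t 37.8 pos [ 564.5 -250.   170.2] toolx [ 0. -0. -1.] jaw 44.9 gap 58.7 F [-0.4 -0.5 -1. ] q [-0.48  0.49  1.37  0.    1.28 -1.26]
shift [31.2  0.3  0.1] spin -0.001
top (array([ 570.6, -221.8,   11.6]), array([ 568.4, -224.2]), 13.6, array([ 569.5, -224.2,  175. ]), 61)
wrist (array([ 564.4, -250.5,   30. ]), array([ 561.6, -246.5]), 34.9, array([ 562.8, -248.8,  175.7]), 10099)
scene (array([ 563.8, -250.9,   30.7]), array([ 564.8, -248.6]), 34.1, array([ 558.8, -245.6,  176.5]), 227)
```

View pics/wrist2.png

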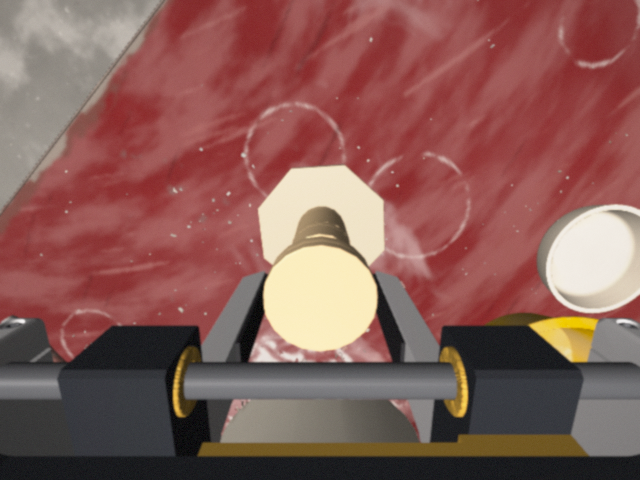

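The setter is held level at (320,297) with the column below it, and its fitted centre is (564.4,-250.5). I'll lower it now.

```bash
python3 -m handwheel '[[[6,0.4,0],0],[[8,0,0],0],[[6,0,0],0],[[4,0,0],0],[[3,0,0],0],[[2,0,0],0],[[0.5,0,0],0],[[0,0,0],0],[[0,0,0],0],[[0,0,0],0]]' | grep -E 'pos|force'; for i in 1 2 3 4; do python3 -m handwheel '[[[0.6,0,0],0],[[0,0,0],0],[[0,0,0],0],[[0,0,0],0],[[0,0,0],0],[[0,0,0],0],[[0,0,0],0],[[0,0,0],0],[[0,0,0],0],[[0,0,0],0]]' | grep -E 'pos|force'; done
```

```text
eef_pos: [564.9, -249.7, 140.8]
wrist_force: [0.1, 0.2, -0.7]
eef_pos: [564.8, -249.7, 140.0]
wrist_force: [0.3, 0.3, -0.8]
eef_pos: [564.8, -249.7, 139.4]
wrist_force: [-0.3, 0.1, -1.4]
eef_pos: [564.9, -249.8, 139.2]
wrist_force: [-1.0, 0.6, 5.5]
eef_pos: [565.1, -249.9, 139.1]
wrist_force: [-1.6, 0.3, 9.9]
```

```bash
python3 -m handwheel '[[[-0.8,0,0],0],[[0,0,0],0],[[0,0,0],0],[[0,0,0],0],[[0,0,0],0],[[0,0,0],0],[[-10,0,0],0],[[-25,0,0],0],[[-12,0,0],0],[[0,10,-20],0]]' 0;python3 -m handwheel '[[[0,20,-44],0],[[0,24,-54],0],[[0,24,-54],0],[[0,24,-54],0],[[0,24,-54],0],[[0,22,-50],0],[[0,14,-32],0],[[10,5,-11],0],[[20,0,0],0],[[10,0,0],0]]';python3 go.py 419.5 132 20 45
python3 - <<'E'
from fit import *
for n in("top","scene","wrist"):
    c=cam(n); w=world(c); 
    if n=="wrist": save(c,'wrist3.png')
    for a in [((565,-250),140,150,38),((419,132),55,72,45)]:
      try:print(n,top(w,*a)) 
      except Exception as e: print(n,a,'none')
E
```

```text
clock: 45.45
eef_pos: [558.0, -229.2, 187.1]
eef_rot: [0.298, 1.569, -0.49]
wrist_force: [-0.1, 0.9, -0.7]
finger_gap: 94.4
clock: 46.7
eef_pos: [419.5, 131.7, 144.8]
eef_rot: [-2.064, 1.569, -2.851]
wrist_force: [0.4, -0.7, -1.2]
finger_gap: 93.6
t 46.7 pos [419.5 131.7 144.8] toolx [-0.001 -0.    -1.   ] jaw 44.9 gap 93.6 F [ 0.4 -0.7 -1.2] q [ 0.22  0.13  1.9  -0.    1.11 -0.56]
shift [ 1.248e+02  3.000e-01 -1.000e-01] spin -0.002
top (array([ 564.7, -249.9,   29.5]), array([ 564.6, -249.8]), 30.0, array([ 564.3, -249.4,  144.4]), 840)
top (array([420.2, 131.5,  31.9]), array([423.7, 125. ]), 31.2, array([436. , 107.7,  61.8]), 94)
scene (array([ 564.3, -250.6,   30.4]), array([ 562.6, -251.6]), 33.3, array([ 560.8, -252.9,  145.7]), 350)
scene (array([419.1, 131.4,  34.7]), array([418.6, 130. ]), 37.2, array([418.2, 130.2,  61.3]), 186)
wrist ((565, -250), 140, 150, 38) none
wrist (array([420.1, 132.1,  32.8]), array([420.2, 132.1]), 33.2, array([423.4, 129.3,  62.1]), 1676)
```

View pics/wrist3.png

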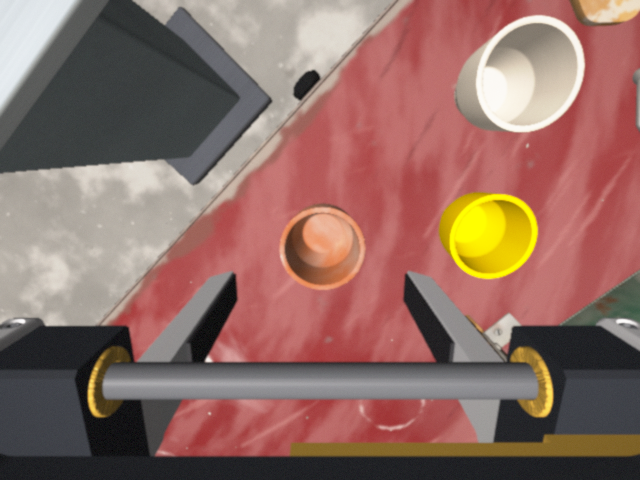

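The terracotta cup is at (322,247) in the wrist picture, centred between the jaws and clear of the yellow cup at (488,235). The setter's top reads 144.4, so it is seated.

```bash
python3 -m handwheel '[[[15,0.5,0],0],[[30,0,0],0],[[35,0,0],0],[[23,0,0],0],[[12,0,0],0],[[6,0,0],0],[[4,0,0],0],[[1,0,0],0],[[0,0,0],0],[[0,0,0],0]]' && python3 -m handwheel '[[[0,0,0],0],[[0,0,0],0],[[0,0,0],0],[[0,0,0],0],[[0,0,0],0],[[0,0,0],0],[[0,0,0],0],[[0,0,0],0],[[0,0,0],0],[[0,0,0],0]]' 255 15; python3 go.py 420 132 19 45
```

```text
clock: 48.1
eef_pos: [420.2, 132.7, 20.4]
eef_rot: [1.003, 1.57, 0.216]
wrist_force: [0.7, -0.0, -0.7]
finger_gap: 94.4
clock: 49.35
eef_pos: [420.0, 132.7, 20.0]
eef_rot: [-2.541, 1.571, 2.955]
wrist_force: [-0.3, 0.1, 1.4]
finger_gap: 64.5
t 49.35 pos [420.  132.7  20. ] toolx [-0.  0. -1.] jaw 44.9 gap 64.5 F [-0.3  0.1  1.4] q [ 0.22  0.35  1.99  0.    0.8  -0.56]
shift [ 1.  -0.5  0.5] spin -0.001
```

```bash
python3 -m handwheel '[[[-5,0,0],0],[[-10,0,0],0],[[-20,0,0],0],[[-30,0,0],0],[[-35,0,0],0],[[-35,0,0],0],[[-25,0,0],0],[[-10,0,0],0],[[0,0,0],0],[[0,0,0],0]]'
python3 - <<'E'
from fit import *
for n in("wrist","scene"):
    c=cam(n); w=world(c); save(c,n+'4.png')
    for a in[((420,132),222,245,45)]:
      try:print(n,top(w,*a)) 
      except Exception as e: print(n,'none')
a=cv2.imread('pics/wrist4.png')[150:480,130:530];b=cv2.resize(cv2.imread('pics/scene4.png')[150:315,130:330],None,fx=2,fy=2)
cv2.imwrite('pics/m4.png',np.hstack([a,b]))
E
```

```text
clock: 50.6
eef_pos: [419.6, 132.6, 189.1]
eef_rot: [-2.14, 1.569, -2.927]
wrist_force: [0.1, 0.2, -1.7]
finger_gap: 64.0
wrist (array([419.5, 132.5,  33.4]), array([412.9, 139.2]), 43.8, array([404.8, 147.8, 231.4]), 6496)
scene (array([414.9, 125.1,  33.8]), array([414.6, 124.2]), 36.1, array([395.5, 105.1, 230.1]), 151)
```

View pics/m4.png

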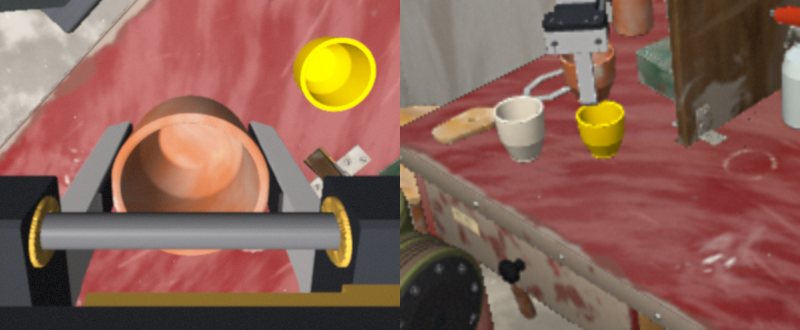

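The cup hangs level by its rim in the jaws, and the yellow and bisque cups have not moved. I'll carry it to the column.

```bash
python3 -m handwheel '[[[0,-5,11],0],[[0,-10,22],0],[[0,-15,33],0],[[0,-19,43],0],[[0,-20,45],0],[[0,-20,45],0],[[0,-20,45],0],[[0,-19,43],0],[[0,-16,35],0],[[0,-11,25],0]]'; python3 -m handwheel '[[[0,-8,15],0],[[0,-4,8],0],[[0,-0.9,3],0],[[0,0,0],0],[[0,0,0],0],[[0,0,0],0],[[0,0,0],0],[[0,0,0],0],[[0,0,0],0],[[0,0,0],0]]';python3 go.py 564.6 -249.9 164.5 45
python3 - <<'E'
from fit import *
c=cam("wrist"); w=world(c); save(c,'wrist5.png'); print(top(w,(565,-250),228,240,36))
d=manip.cut_out("terra_cup_mid","wrist")[0]; q=w[d["region"]]; q=q[(q[:,2]>226)&(q[:,2]<240)]
A=np.c_[q[:,:2]-[565,-250],np.ones(len(q))]; print('rim plane',np.linalg.lstsq(A,q[:,2],rcond=None)[0].round(3),len(q))
c=cam("scene"); w=world(c); save(c,'s5.png')
for d in manip.cut_out("terra_cup_mid","scene")[:2]:
    q=w[d["region"]]; print(d["centre"],np.nanmin(q,0).round(),np.nanmax(q,0).round())
a=cv2.imread('pics/wrist5.png')[150:480,130:530];b=cv2.resize(cv2.imread('pics/s5.png')[150:315,290:490],None,fx=2,fy=2)
cv2.imwrite('pics/m5.png',np.hstack([a,b]))
E
```

```text
clock: 51.95
eef_pos: [555.2, -224.9, 189.3]
eef_rot: [-2.629, 1.57, 2.867]
wrist_force: [-0.2, 0.9, -1.1]
finger_gap: 64.0
clock: 53.2
eef_pos: [564.5, -250.0, 190.0]
eef_rot: [-2.767, 1.571, 2.729]
wrist_force: [0.2, 0.5, -2.2]
finger_gap: 64.4
t 53.2 pos [ 564.5 -250.   190. ] toolx [-0.  0. -1.] jaw 44.9 gap 64.4 F [ 0.2  0.5 -2.2] q [-0.48  0.47  1.35 -0.    1.32 -1.26]
shift [25.5  0.1 -0. ] spin -0.001
(array([ 564.4, -250.4,   33.3]), array([ 563.5, -248.5]), 35.4, array([ 549.2, -234.1,  232.4]), 3972)
rim plane [1.00000e-03 8.00000e-03 2.31534e+02] 3521
[382.6, 214.3] [ 483. -293.   -3.] [864.  -8. 291.]
[231.4, 212.8] [469. 193.   5.] [538. 264.  68.]
```

View pics/m5.png

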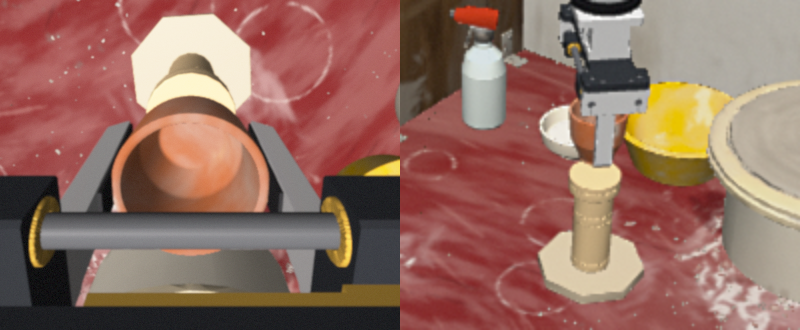

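The cup is level (rim plane slope under 0.01) and over the column, with its centre within 1 mm of the setter's.

```bash
python3 -m handwheel '[[[5,0,0],0],[[6,0,0],0],[[5,0,0],0],[[3,0,0],0],[[2,0,0],0],[[1.5,0,0],0],[[0.5,0,0],0],[[0,0,0],0],[[0,0,0],0],[[0,0,0],0]]' | grep -E 'pos|force'; for i in 1 2 3 4; do python3 -m handwheel '[[[0.6,0,0],0],[[0,0,0],0],[[0,0,0],0],[[0,0,0],0],[[0,0,0],0],[[0,0,0],0],[[0,0,0],0],[[0,0,0],0],[[0,0,0],0],[[0,0,0],0]]' | grep -E 'pos|force'; done
```

```text
eef_pos: [564.6, -250.0, 167.1]
wrist_force: [-0.7, -0.2, -1.7]
eef_pos: [564.5, -250.0, 166.4]
wrist_force: [0.1, -1.1, -0.4]
eef_pos: [564.6, -250.0, 165.9]
wrist_force: [-0.8, -0.6, -1.7]
eef_pos: [564.5, -250.0, 165.2]
wrist_force: [-0.2, 0.1, -2.1]
eef_pos: [564.7, -250.1, 165.0]
wrist_force: [-0.1, 0.5, 4.4]
```

```bash
python3 -m handwheel '[[[-0.3,0,0],0],[[0,0,0],0],[[0,0,0],0],[[0,0,0],0],[[0,0,0],0],[[0,0,0],0],[[0,0,0],0],[[0,0,0],0],[[-5,0,0],0],[[-10,0,0],0]]' 0;python3 -m handwheel '[[[-20,0,0],0],[[-30,0,0],0],[[-20,0,0],0],[[0,0,-15],0],[[0,0,-35],0],[[0,0,-45],0],[[0,0,-45],0],[[0,0,-30],0],[[0,0,-10],0],[[0,0,0],0]]';python3 - <<'E'
from fit import *
for n in("top","scene"):
    c=cam(n); w=world(c); save(c,n+'6.png')
    for a in [((565,-250),200,216,45),((565,-250),140,148,38),((428,309),70,85,45),((504,230),58,72,45)]:
      try:print(n,top(w,*a)) 
      except Exception as e: print(n,a,'none')
    for d in manip.cut_out("pin_tin",n)[:1]: print(np.nanmedian(w[d["region"]],0).round(),np.round(d["centre"]))
a=cv2.resize(cv2.imread('pics/top6.png')[120:320,300:540],None,fx=1.6,fy=1.6);b=cv2.resize(cv2.imread('pics/scene6.png')[150:310,290:490],None,fx=2,fy=2)
cv2.imwrite('pics/m6.png',np.hstack([a,b]))
print(manip.read_state()["clock"])
E
```

```text
clock: 60.9
eef_pos: [564.5, -250.0, 180.3]
eef_rot: [-2.785, 1.57, 2.712]
wrist_force: [-0.0, 0.2, 0.6]
finger_gap: 94.3
clock: 62.15
eef_pos: [437.8, -122.7, 250.6]
eef_rot: [0.391, 1.57, -0.396]
wrist_force: [0.5, -0.2, -0.5]
finger_gap: 94.1
top (array([ 564.5, -250.1,   32.8]), array([ 564.6, -249.9]), 33.3, array([ 565.7, -254.6,  206.5]), 356)
top (array([ 564.4, -249.7,   29.5]), array([ 561.8, -244.7]), 28.9, array([ 552.1, -227.6,  144.2]), 133)
top (array([428.6, 309.8,  33.7]), array([428.4, 309.9]), 34.5, array([427.8, 314. ,  74.8]), 277)
top (array([504.7, 230.6,  32.8]), array([504.6, 231. ]), 33.3, array([504.3, 233.7,  62. ]), 225)
[666. 310.  52.] [155. 178.]
scene (array([ 563.3, -251.2,   33.5]), array([ 562.4, -250.9]), 35.5, array([ 562.1, -250.5,  206. ]), 254)
scene (array([ 562.3, -252.2,   29.4]), array([ 562. , -252.4]), 29.8, array([ 547.3, -265.3,  145.2]), 167)
scene (array([429.2, 309.2,  35.3]), array([431. , 306.4]), 39.4, array([428.8, 313. ,  74.8]), 150)
scene (array([504.5, 229.2,  33.7]), array([503.8, 226.7]), 38.2, array([503.8, 229.3,  62. ]), 121)
[664. 293.  43.] [260. 182.]
62.35
```

View pics/m6.png

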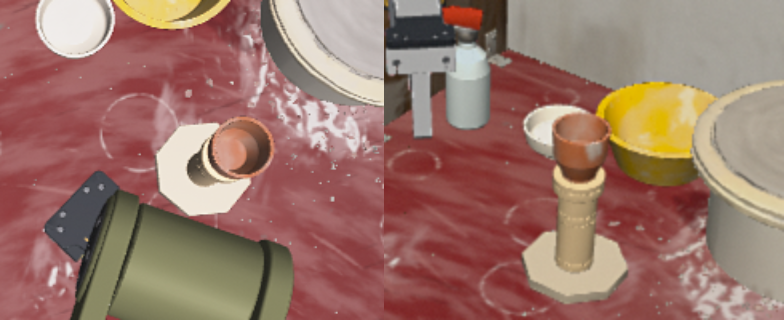

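The column is complete and straight, with the cup upright in the middle of the setter and the gripper well clear. I'm handing it in.

```bash
python3 -c "
from cell import manip
print(manip.sign_off())"
```

```text
the job is handed in; nothing more can be done
None
```

The firing column stands on the batt in the order asked: long prop, short prop, setter, then the terracotta cup upright on top. I handed it in at about 62 s, with the arm clear; the sign-off gives no verdict.

- **Seating:** each prop and the setter touched down within about 0.2 mm of the height expected with the spigot fully home. After release, the top faces read 84.5, 124.5 and 144.4 mm, against a nominal 85, 125 and 145.
- **Cup:** the top camera put the cup's centre at (564.5, -250.1) and the setter's at (564.4, -249.7), so the cup is centred to within about 1 mm. Its rim is at about 207 mm; nominal is 208.
- **Left alone:** the bisque cup, the yellow look-alike cup and the tin were measured where they were at the start, to within the cameras' accuracy.
- **Forces:** the highest wrist force I read was about 14 N, when the long prop was set down. The reports only come at the end of each move.

No check failed. The scene camera read the column 1 to 2 mm away from the top camera, which is within the stated calibration error.

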